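# Clamp the sieve stack with the folding crank

## Task

Clamp the sieve stack ready for shaking: swing the crank's handle with the orange knob up out of its folded position until it stands upright, turn the crank by it clockwise (seen from above) until the clamp presses firmly on the stack's lid and the crank has become clearly stiffer, without overtightening, then fold the handle flat back down onto the crank arm and let go. Do not shift the sieve stack or disturb anything else on the table.

Things in the scene. Friction and masses are not known exactly. Their poses are not given: they have to be found in the camera images.
- rig: Clamp rig, fixed to the table, origin under its middle: white base 160 x 200 x 22 mm (long side along its y), two steel columns, a blue crossbar (42 x 186 mm, top at 202 mm) and on it, on a 20 mm thick neck, the flat steel crank arm, 18 mm wide, 10 mm thick, top at 246 mm, reaching 80 mm from the vertical crank axis
- crank_axis (a point): Point on the vertical crank axis, level with the handle's fold pivot, 260 mm above the table; its x axis runs along the arm towards the pivot. The crank starts at any angle, keeps its height while turning and stays where it is left. By the handle, 70 mm from the axis, it takes about 5 N to turn while it runs free (at a standstill less is felt)
- crank (a joint): Crank angle (rad), growing clockwise from above, which lowers the clamp 24 mm a turn; 1.6 to 7.3 rad from the start until its foot meets the lid. Then each radian adds about 220 N of clamp force, and each 100 N adds 5.5 N to the handle force. Firm: 50 to 200 N (2.7 to 11 N above free running, aim for 5); over 200 N is too tight. Let go, it may run back a little, to under 95 N, and stays
- handle_pivot (a point): Fold pivot of the handle at the outer end of the crank arm, 70 mm from crank_axis, 260 mm above the table. The pivot pin is level and square to the arm; the direction from crank_axis to handle_pivot is the arm's direction
- knob_center (a point): Centre of the orange ball knob, 26 mm in diameter, at the handle's free end, 50 mm from the pivot on a 12 mm thick stem; it spins about the stem. Folded, this point is 20 mm from the crank axis, 260 mm high; upright, 50 mm straight above the pivot. It is smooth and creeps out sideways between gripper pads under a lasting pull: push it squarely with the pad faces and regrasp now and then
- handle (a joint): Fold angle of the handle (rad): 0 = folded flat on the arm, pointing inwards; 1.57 = upright; stop at 1.70 (leaning slightly outwards). Friction (about 1 N at the knob) holds it at any angle
- plate: Round aluminium clamp plate, 80 mm in diameter, 10 mm thick, under the crossbar on the crank axis; origin at the centre of its top. Below it a black rubber foot, 56 mm in diameter, hangs on a brass stem, its underside 22 to 30 mm below the origin: the stem is screwed in differently each time, so contact must be felt. A stiff spring sits above the plate
- stack: Sieve stack standing loose on the rig's base under the clamp: pan, steel sieve and lid with brass rims, 100 mm in diameter, 75 mm high, 0.4 to 0.85 kg; origin at the centre of its underside, z up
- spare_sieve: Brass sieve ring, 100 mm in diameter, 40 mm high, beside the rig: leave alone. Origin at the centre of its underside
- brush: Small brush lying beside the rig: leave alone
- weight: Brass weight, 32 mm in diameter, 34 mm high, behind the rig: leave alone. Origin at the centre of its underside
- beaker: Glass beaker, 76 mm in diameter, 100 mm high: leave alone. Origin at the centre of its underside
- jar_a: Amber jar with green cap, 60 mm in diameter, 80 mm high: leave alone. Origin at the centre of its underside
- jar_b: Amber jar with white cap, 60 mm in diameter, 80 mm high: leave alone. Origin at the centre of its underside
- scoop: Sampling spoon lying on the table: leave alone
Mind the look-alikes: they are no part of the job. Leave any blue look-alike of the stack alone.

How it is judged (in metres and radians):
On the way, in this order (a step that is already met when the one before it is completed fails the run):
1. the handle is swung out upright (fold angle above 1.35 rad) while the clamp is still off the stack (value of joint handle above 1.35 rad and contact force between plate and stack below 5 N), for 0.2 s.
2. with the handle still out, the clamp is cranked down until it presses on the stack with more than 50 N (value of joint handle above 1.1 rad and contact force between plate and stack above 50 N), for 0.2 s.
At the end, for the whole second after the job is handed in: the handle lies folded on the arm (under 0.2 rad) and is still; the clamp presses on the sieve stack with more than 30 N; the stack stands upright, still, and within 10 mm of where it stood (value of joint handle below 0.2 rad and contact force between plate and stack above 30 N and distance of stack from where it was at the start of the episode below 0.01 m and angle between stack's own z axis and vertical below 0.05 rad and velocity of joint handle below 0.1 rad/s and linear speed of stack below 0.02 m/s); the robot touches nothing.
It fails at once if the clamp is overtightened (more than 200 N on the stack) (contact force between plate and stack above 200 N).
It fails at once if the sieve stack is shifted by more than 15 mm (distance of stack from where it was at the start of the episode above 0.015 m).
It fails at once if another thing on the table is moved by more than 30 mm (distance of any of spare_sieve, brush, weight, beaker, jar_a, jar_b, scoop from where it was at the start of the episode above 0.03 m).
It also fails if it takes over 72 s, if anything falls off the work surface, if the arm or the gripper's body presses on something with over 40 N, if the wrist force passes 120 N, or if a joint passes its speed limit or range.

## Robot

A 6-joint arm with a two-finger parallel gripper is mounted at the origin on the work surface. World frame = base frame: x ahead of the robot, y to its left, z up, the work surface at z = 0. Lengths are in mm, angles in rad, forces in N, time in s.
With the tool pointing down it reaches from about 350 to 775 mm from the base axis. Payload 7.3 kg.
Tool frame: the origin (TCP) lies at the very end of the fingers, on their centre line; the grasp point (between the pads) lies 19 mm behind it; x points along the fingers, z is the direction in which the jaws open and shut, and the axes are right-handed (so a half turn about x gives the same grasp; the last joint's range is limited). The gripper opens to 92 mm and grips with 3 to 60 N. Pads are 19 mm wide; open, the fingers measure 130 mm over their backs; the gripper's body (75 mm by 190 mm) begins 47 mm behind the grasp point.
Start: joints at [0.994, 0.342, 1.524, -0, 1.275, -0.146], TCP at [219.227, 477.058, 226.741] pointing down, gripper open.
Joint ranges: [-2.53, 2.53], [-0.77, 2.02], [0.04, 2.7], [-1, 4.14], [0.28, 2.66], [-3.11, 3.11]. Speed limits (rad/s): [2.57, 2.57, 3.14, 3.14, 3.14, 3.14].

## Interface

Orientations are given as [roll, pitch, yaw] about the fixed x, y, z axes, in that order (R = Rz(yaw) Ry(pitch) Rx(roll)).
In Python, from plant import * gives the robot as it stands.
- The arm moves only by the tool carry_out, never from a script. Its argument "rows" is a list of rows, each a list of 4 numbers: the shift along the world's x, y, z in mm, then the turn about the world's z in degrees. In form: [[x, y, z, twist], ...]. A call has 1 to 20 rows; each row is the pose to reach, as a shift and turn from the pose measured when the call began; what a row does not reach only later rows make up. A row lasts 1/12 s, in which the tool goes at most 41.7 mm and 7.16 degrees, less where a joint would pass 70% of its speed; a pose out of reach is approached as far as the arm can. A call with a gripper value outside its range is refused whole. "hand" is the finger opening in mm, from 0 to 91.8, set as the call begins (left out, the last holds). The fingers move at their own pace and stop on an object; the grip force is fixed at half the most. Time passes only in rows, so rows that repeat a pose let the fingers close. It gives the time, the measured TCP pose, the force and the opening at its end, in the units of the state.
- get_obs(): the state, without advancing time (a new reading comes with each control period).
- capture(name): name is "scene" or "top"; returns the picture (420x560x3 uint8, red, green, blue); there is no depth.
- camera_info(name): a dict with "camera_matrix" (3x3 intrinsics, pixels), "pose" (4x4, takes a point from camera to world coordinates). Camera axes: x right, y down, z forward; pixel columns grow to the right and rows downward; lengths in mm; the calibration is good to about 2 mm. A picture is of the moment at which its call begins. camera_info takes no time and is no camera call.
- close_job(): hands the job in, once; it reports no verdict.
The state is a dict: "time": time; "joint_positions": joint angles; "dq": joint speeds; "tau": joint torques, N m; "tool_pos": TCP position; "tcp_rot": TCP orientation; "contact_force": force on the tool from outside, world axes, zero at the start; "moment": the same for the moment, N m; "grip_width": finger opening in mm.
Only numpy, scipy, OpenCV 4.12 (cv2) and the standard library are available. Lean on these libraries where they do the work, as an engineer would, in place of code of your own. Each camera call takes 0.05 s, during which the arm holds its last target. There are 200 camera calls.

## Working session

There is one attempt and no reset: what is moved stays moved. The work goes in short steps, Python scripts to look and compute and a tool call to move; the robot and the scene stay as the last step left them, time stands still between calls to the robot, and variables do not carry over. Pictures are saved under pics/ and viewed, about 8 in all and at most 12, crops included, and the job is handed in when it is done.

Besides the shell and the picture viewer there is one more tool, called after "Call:" in YAML: its name, and indented under it one key for each argument. carry_out: Moves the arm, as the interface text tells. Its arguments: {"type":"object","properties":{"rows":{"type":"array"},"hand":{"type":"number"}},"required":["rows"]}

```bash
mkdir -p pics; python3 - <<'E'
from plant import *
import cv2,numpy as np
for n in("scene","top"):
    cv2.imwrite(f"pics/{n}0.png",cv2.resize(capture(n)[:,:,::-1],(800,600),interpolation=cv2.INTER_CUBIC))
    c=camera_info(n);print(np.round(c["camera_matrix"],1).tolist(),np.round(c["pose"],3).tolist())
o=get_obs();print(o)
E
```

```text
[[413.9, 0.0, 272.4], [0.0, 413.9, 208.5], [0.0, 0.0, 1.0]] [[0.003, 0.57, -0.822, 1527.791], [1.0, 0.017, 0.015, -35.196], [0.023, -0.822, -0.57, 816.034], [0.0, 0.0, 0.0, 1.0]]
[[434.9, 0.0, 283.5], [0.0, 434.9, 208.9], [0.0, 0.0, 1.0]] [[0.012, -0.996, 0.084, 486.876], [-1.0, -0.013, -0.002, -8.715], [0.003, -0.084, -0.996, 1432.287], [0.0, 0.0, 0.0, 1.0]]
{'time': 0.1, 'joint_positions': array([ 9.93967672e-01,  3.42668346e-01,  1.52492877e+00, -6.54169963e-06,
        1.27538194e+00, -1.45975086e-01]), 'dq': array([-1.37637851e-04, -5.69167641e-04, -2.36638170e-03, -1.25428635e-03,
        9.06960541e-04, -8.94838337e-05]), 'tau': array([ 1.69621737e-03, -4.32005346e+01, -2.44694906e+01,  7.17527303e-02,
        5.26627048e-02, -6.13533484e-05]), 'tool_pos': array([219.03491488, 476.72775723, 226.10397374]), 'tcp_rot': array([ 3.00012973,  1.56940992, -2.14311091]), 'contact_force': array([-0.00203798, -0.67702275, -0.22375009]), 'moment': array([ 0.00262896, -0.04112116,  0.06278119]), 'grip_width': 91.83784150119038}
```

View pics/scene0.png

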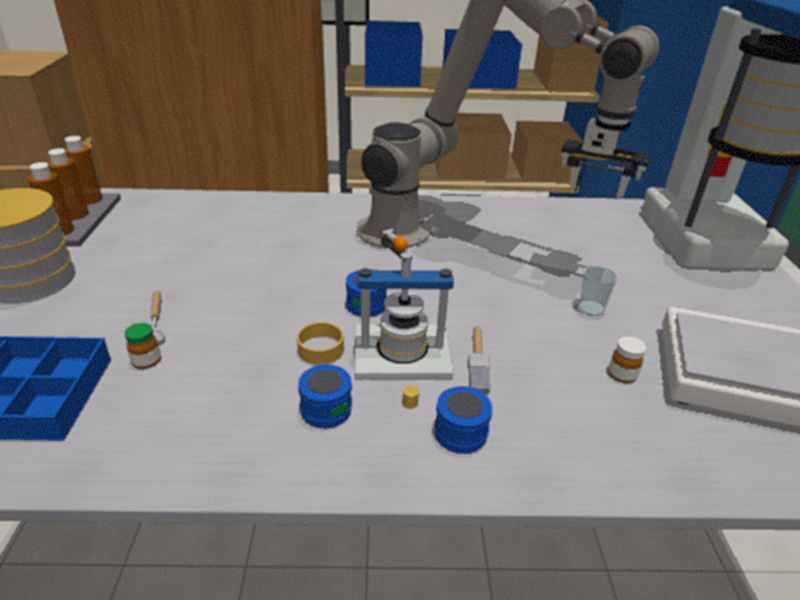

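View pics/top0.png

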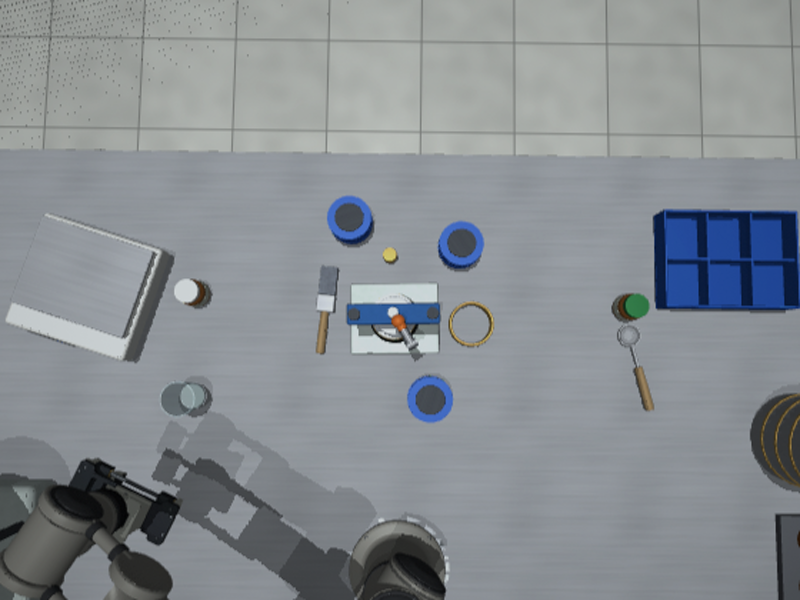

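The scene shows the rig at about (405,320) with the knob at (400,243). The top view shows the knob at (398,322), with the crank arm running to about (417,354), toward the robot and slightly to −y. I'll crop both for a closer look.

```bash
cat > h.py <<'E'
from plant import *
import cv2,numpy as np
from scipy.spatial.transform import Rotation as R
def proj(n,P):
    c=camera_info(n);T=np.linalg.inv(c["pose"]);p=T[:3,:3]@np.array(P,float)+T[:3,3];q=c["camera_matrix"]@p;return q[:2]/q[2]
def back(n,uv,z):
    c=camera_info(n);T=np.array(c["pose"]);d=T[:3,:3]@np.linalg.inv(c["camera_matrix"])@np.array([uv[0],uv[1],1.]);o=T[:3,3];return o+d*(z-o[2])/d[2]
def crop(n,P,r,name,s=8):
    im=capture(n);u,v=proj(n,P).astype(int);x0,y0=max(u-r,0),max(v-r,0)
    c=im[y0:y0+2*r,x0:x0+2*r,::-1];print(n,"x0,y0,s",x0,y0,s)
    return cv2.resize(c,None,fx=s,fy=s,interpolation=cv2.INTER_CUBIC)
def orange(n,z):
    im=cv2.cvtColor(capture(n),cv2.COLOR_RGB2HSV)
    m=cv2.inRange(im,(5,190,130),(14,255,255));k,l,s,c=cv2.connectedComponentsWithStats(m)
    for i in range(1,k):
        if s[i][4]>8: print(n,s[i][4],c[i],back(n,c[i],z).round(1))
E
python3 - <<'E'
from h import *
P=[480,0,250]
print(back("top",(393/1.4286,313/1.4286),250))
a=crop("top",back("top",(400/1.4286,325/1.4286),250),33,"",6);b=crop("scene",back("top",(400/1.4286,325/1.4286),250),33,"",6)
cv2.imwrite("pics/c1.png",np.hstack([a,b]))
orange("top",260);orange("scene",260)
# columns/base
for uv in[(351,284),(437,284),(351,353),(438,353)]: print(back("top",(uv[0]/1.4286,uv[1]/1.4286),22).round(1))
for uv in[(347,304),(440,304),(347,322),(440,322)]: print(back("top",(uv[0]/1.4286,uv[1]/1.4286),202).round(1))
E
```

```text
[558.12213002  11.54691549 250.        ]
top x0,y0,s 246 194 6
scene x0,y0,s 245 139 6
top 60 [278.51666667 225.06666667] [541.5   1.9 260. ]
[636.9 112.2  22. ]
[639.4 -84.   22. ]
[480.1 109.1  22. ]
[482.5 -87.6  22. ]
[577.8 103.9 202. ]
[580.1 -80.7 202. ]
[542.  103.2 202. ]
[544.3 -81.  202. ]
```

View pics/c1.png

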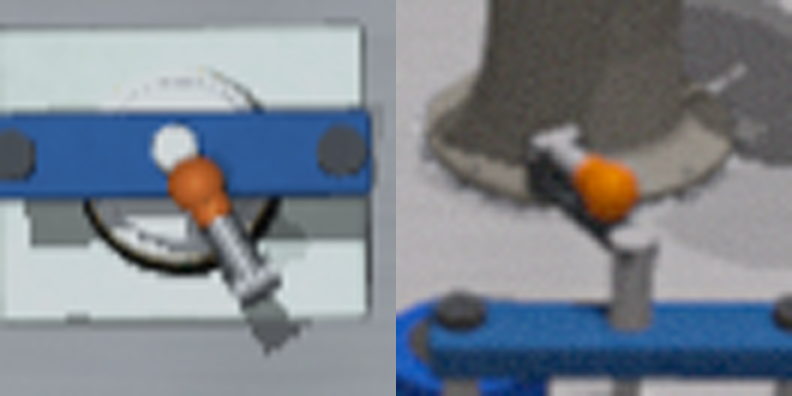

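```bash
python3 - <<'E'
from h import *
A=back("top",(275.2,218.8),250);K=back("top",(278.7,224.8),260);P=back("top",(246+260/6,194+281/6),262)
print(A,K,P,np.linalg.norm((P-A)[:2]),np.linalg.norm((K-A)[:2]),np.degrees(np.arctan2(*(P-K)[[1,0]])),np.degrees(np.arctan2(*(P-A)[[1,0]])))
k=back("scene",(245+610/6-396/6,139+187/6),260);print(k)
k=back("scene",(245+635/6-396/6,139+240/6),246);print(k)
print(R.from_euler('xyz',get_obs()["tcp_rot"]).as_matrix().round(3))
E
```

```text
[558.93178396  11.27095564 250.        ] [542.23629966   1.43895789 260.        ] [499.45045592 -27.68562872 262.        ] 71.10305092023869 19.375432272769967 -145.75664082111845 -146.77768553892517
[541.68371087   2.39787598 260.        ]
[564.74401753  13.68739439 246.        ]
[[-0.    -0.909  0.418]
 [-0.     0.418  0.909]
 [-1.     0.    -0.   ]]
```

Call:
carry_out:
  rows:
    - [0,0,94,0]
    - [0,0,94,0]
    - [0,0,94,0]
    - [323,-475,94,57.5]
    - [323,-475,94,57.5]
    - [323,-475,94,57.5]
    - [323,-475,94,57.5]
    - [323,-475,94,57.5]
    - [323,-475,94,57.5]
    - [323,-475,94,57.5]
    - [323,-475,94,57.5]
    - [323,-475,94,57.5]
    - [323,-475,94,57.5]
    - [323,-475,94,57.5]
    - [323,-475,94,57.5]
    - [323,-475,94,57.5]
    - [323,-475,94,57.5]
    - [323,-475,94,57.5]
    - [323,-475,94,57.5]
    - [323,-475,94,57.5]
  hand: 60

```text
time: 1.97
tool_pos: [542.7, 0.1, 319.5]
tcp_rot: [1.08, 1.569, -3.064]
contact_force: [-0.0, 1.0, -0.4]
grip_width: 59.8
```

```bash
cat >> h.py <<'E'
def st():
    o=get_obs();M=R.from_euler('xyz',o["tcp_rot"]).as_matrix();j=np.degrees(np.arctan2(M[1,2],M[0,2]))
    print("t",round(o["time"],2),"pos",o["tool_pos"].round(1),"jaw",round(j,1),"F",o["contact_force"].round(2),"M",o["moment"].round(2),"w",round(o["grip_width"],1),"q",o["joint_positions"].round(2))
    return o,j
E
python3 - <<'E'
from h import *
st()
cv2.imwrite("pics/c2.png",crop("scene",[542,0,280],40,"",7))
E
```

```text
t 1.97 pos [5.427e+02 1.000e-01 3.195e+02] jaw 122.6 F [-0.01  0.95 -0.43] M [0.13 0.07 0.03] w 59.8 q [-0.14  0.32  1.3  -0.    1.52 -2.28]
scene x0,y0,s 240 123 7
```

View pics/c2.png

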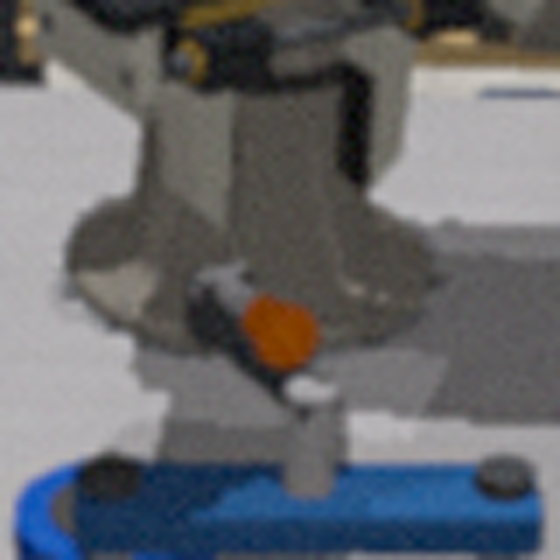

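The open fingers straddle the knob, which is at (281,333) in the crop. Next I descend and grip.

Call:
carry_out:
  rows:
    - [0,1,-38,0]
    - [0,1,-70,0]
    - [0,1,-77,0]
    - [0,1,-77,0]
    - [0,1,-77,0]

```text
time: 2.43
tool_pos: [542.2, 3.5, 244.4]
tcp_rot: [-1.716, 1.57, 0.427]
contact_force: [-0.4, -0.3, 0.0]
grip_width: 60.1
```

Call:
carry_out:
  rows:
    - [0,0,0,0]
    - [0,0,0,0]
    - [0,0,0,0]
    - [0,0,0,0]
    - [0,0,0,0]
    - [0,0,0,0]
  hand: 18

```text
time: 2.93
tool_pos: [542.5, 3.3, 244.7]
tcp_rot: [-2.365, 1.57, -0.222]
contact_force: [2.7, -2.8, -0.1]
grip_width: 24.7
```

```bash
python3 - <<'E'
from h import *
st()
A=np.array([559.5,12]);
import math
a=math.radians(-147.5)
# arc rows relative
for f in np.radians(np.arange(6,97,6)): print([round(50*(1-math.cos(f))*math.cos(a)),round(50*(1-math.cos(f))*math.sin(a)),round(50*math.sin(f)),0],end=",")
E
```

```text
t 2.93 pos [542.5   3.3 244.7] jaw 122.8 F [ 2.75 -2.75 -0.05] M [-0.38 -0.34 -0.03] w 24.7 q [-0.14  0.36  1.45 -0.    1.33 -2.28]
[0, 0, 5, 0],[-1, -1, 10, 0],[-2, -1, 15, 0],[-4, -2, 20, 0],[-6, -4, 25, 0],[-8, -5, 29, 0],[-11, -7, 33, 0],[-14, -9, 37, 0],[-17, -11, 40, 0],[-21, -13, 43, 0],[-25, -16, 46, 0],[-29, -19, 48, 0],[-33, -21, 49, 0],[-38, -24, 50, 0],[-42, -27, 50, 0],[-47, -30, 50, 0],
```

Call:
carry_out:
  rows:
    - [0,0,5,0]
    - [-1,-1,10,0]
    - [-2,-1,15,0]
    - [-4,-2,20,0]
    - [-6,-4,25,0]
    - [-8,-5,29,0]
    - [-11,-7,33,0]
    - [-14,-9,37,0]
    - [-17,-11,40,0]
    - [-21,-13,43,0]
    - [-25,-16,46,0]
    - [-29,-19,48,0]
    - [-33,-21,49,0]
    - [-38,-24,50,0]
    - [-42,-27,50,0]
    - [-43,-27,50,0]
    - [-43,-27,50,0]
    - [-43,-27,50,0]

```text
time: 4.43
tool_pos: [499.3, -24.0, 295.8]
tcp_rot: [-2.42, 1.568, -0.277]
contact_force: [2.3, 1.9, 6.9]
grip_width: 24.4
```

```bash
python3 - <<'E'
from h import *
st()
a=crop("scene",[500,-27,290],28,"",7);b=crop("top",[500,-27,290],28,"",7)
cv2.imwrite("pics/c3.png",np.hstack([a,b]))
E
```

```text
t 4.43 pos [499.3 -24.  295.8] jaw 122.8 F [2.34 1.9  6.91] M [ 0.41 -0.31 -0.01] w 24.4 q [-0.2   0.25  1.47 -0.    1.43 -2.34]
scene x0,y0,s 242 125 7
top x0,y0,s 261 212 7
```

View pics/c3.png

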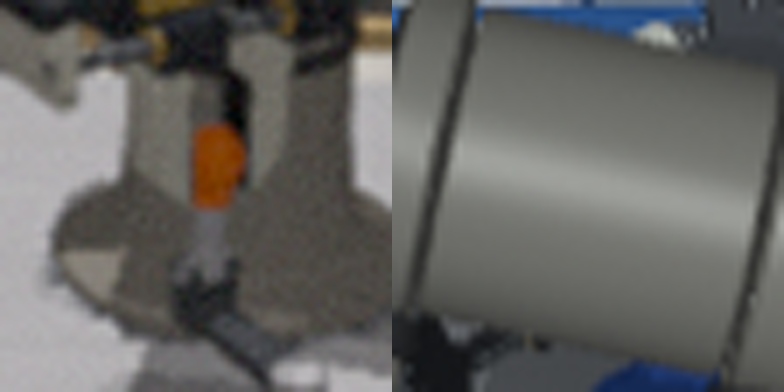

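The handle now stands upright, with the knob at (217,165) in the crop between the pads. I'll regrasp it slightly lower and re-centred.

Call:
carry_out:
  rows:
    - [0,0,0,0]
    - [0,0,0,0]
    - [0,-1,-5,-1.5]
    - [0,-1,-5,-1.5]
  hand: 40

```text
time: 4.87
tool_pos: [498.4, -25.3, 289.5]
tcp_rot: [2.274, 1.57, -1.894]
contact_force: [-1.0, 0.4, -0.4]
grip_width: 39.5
```

Call:
carry_out:
  rows:
    - [0,0,0,0]
    - [0,0,0,0]
    - [0,0,0,0]
    - [0,0,0,0]
    - [0,0,0,0]
  hand: 18

```text
time: 5.28
tool_pos: [497.9, -24.9, 289.2]
tcp_rot: [1.133, 1.569, -3.036]
contact_force: [-1.9, 1.8, -1.2]
grip_width: 24.2
```

```bash
cat >> h.py <<'E'
def arc(total,n,axis=(559.5,12),r=70,extra=0,step=None):
    "rows: clockwise turn by total deg in n rows, knob held; prints rows relative to now, and forces tangential/radial"
    o,j=st();p=o["tool_pos"][:2]-np.array(axis);rr=np.hypot(*p);a0=np.arctan2(p[1],p[0])
    t=np.array([np.sin(a0),-np.cos(a0)]);F=o["contact_force"][:2]
    print("r",rr.round(1),"ang",np.degrees(a0).round(1),"F along motion",(F@t).round(2),"radial out",(F@p/rr).round(2))
    dj=(np.degrees(a0)+90-j+90)%180-90;print("jaw error",dj.round(1))
    for i in range(1,n+1):
        d=-total*i/n;a=a0+np.radians(d);q=np.array(axis)+r*np.array([np.cos(a),np.sin(a)])-o["tool_pos"][:2]
        print([round(q[0],1),round(q[1],1),0,round(d+dj*min(1,i/3),1)],end=",")
    print()
E
python3 -c "
from h import *
arc(45,13)"
```

```text
t 5.28 pos [497.9 -24.9 289.2] jaw 121.2 F [-1.87  1.85 -1.23] M [0.39 0.37 0.04] w 24.2 q [-0.2   0.25  1.48 -0.    1.41 -2.32]
r 71.8 ang -149.1 F along motion 2.54 radial out 0.65
jaw error -0.3
[np.float64(-0.5), np.float64(4.6), 0, np.float64(-3.5)],[np.float64(-2.3), np.float64(8.4), 0, np.float64(-7.1)],[np.float64(-3.9), np.float64(12.4), 0, np.float64(-10.6)],[np.float64(-5.3), np.float64(16.4), 0, np.float64(-14.1)],[np.float64(-6.4), np.float64(20.4), 0, np.float64(-17.6)],[np.float64(-7.3), np.float64(24.6), 0, np.float64(-21.0)],[np.float64(-7.9), np.float64(28.8), 0, np.float64(-24.5)],[np.float64(-8.3), np.float64(33.0), 0, np.float64(-28.0)],[np.float64(-8.4), np.float64(37.2), 0, np.float64(-31.4)],[np.float64(-8.2), np.float64(41.4), 0, np.float64(-34.9)],[np.float64(-7.8), np.float64(45.6), 0, np.float64(-38.3)],[np.float64(-7.2), np.float64(49.8), 0, np.float64(-41.8)],[np.float64(-6.3), np.float64(53.9), 0, np.float64(-45.3)],
```

Call:
carry_out:
  rows:
    - [-0.5,4.6,0,-3.5]
    - [-2.3,8.4,0,-7]
    - [-3.9,12.4,0,-10.5]
    - [-5.3,16.4,0,-14]
    - [-6.4,20.4,0,-17.5]
    - [-7.3,24.6,0,-21]
    - [-7.9,28.8,0,-24.5]
    - [-8.3,33,0,-28]
    - [-8.4,37.2,0,-31.5]
    - [-8.2,41.4,0,-35]
    - [-7.8,45.6,0,-38.5]
    - [-7.2,49.8,0,-42]
    - [-6.3,53.9,0,-45.5]

```text
time: 6.37
tool_pos: [491.0, 27.8, 289.0]
tcp_rot: [2.36, 1.567, -2.606]
contact_force: [-2.3, -3.7, -0.1]
grip_width: 24.1
```

```bash
sed -i 's/\[round(q\[0\],1),round(q\[1\],1),0,round(d+dj\*min(1,i\/3),1)\]/[float(x) for x in np.round([q[0],q[1],0,d+dj*min(1,i\/3)],1)]/' h.py; python3 -c "
from h import *
arc(45,11)"
```

```text
t 6.37 pos [491.   27.8 289. ] jaw 75.5 F [-2.29 -3.69 -0.14] M [-0.89  0.58  0.02] w 24.1 q [-0.1   0.24  1.5  -0.    1.41 -1.42]
r 70.3 ang 167.0 F along motion -4.11 radial out 1.4
jaw error 1.5
[1.6, 4.8, 0.0, -3.6],[3.2, 9.5, 0.0, -7.2],[5.2, 14.1, 0.0, -10.7],[7.5, 18.5, 0.0, -14.8],[10.1, 22.8, 0.0, -18.9],[13.0, 26.8, 0.0, -23.0],[16.2, 30.7, 0.0, -27.1],[19.6, 34.3, 0.0, -31.2],[23.3, 37.7, 0.0, -35.3],[27.2, 40.8, 0.0, -39.4],[31.4, 43.6, 0.0, -43.5],
```

Call:
carry_out:
  rows:
    - [1.6,4.8,0,-3.6]
    - [3.2,9.5,0,-7.2]
    - [5.2,14.1,0,-10.7]
    - [7.5,18.5,0,-14.8]
    - [10.1,22.8,0,-18.9]
    - [13,26.8,0,-23]
    - [16.2,30.7,0,-27.1]
    - [19.6,34.3,0,-31.2]
    - [23.3,37.7,0,-35.3]
    - [27.2,40.8,0,-39.4]
    - [31.4,43.6,0,-43.5]

```text
time: 7.28
tool_pos: [521.3, 71.1, 288.9]
tcp_rot: [2.634, 1.564, -3.095]
contact_force: [-5.3, -1.0, 2.1]
grip_width: 24.5
```

```bash
python3 -c "
from h import *
arc(36,9)"
```

```text
t 7.28 pos [521.3  71.1 288.9] jaw 31.8 F [-5.28 -0.98  2.13] M [-0.32  1.08  0.05] w 24.5 q [-0.01  0.31  1.4  -0.    1.44 -0.56]
r 70.3 ang 122.8 F along motion -4.97 radial out 2.05
jaw error 1.1
[4.4, 2.2, 0.0, -3.6],[8.7, 4.4, 0.0, -7.3],[13.2, 6.3, 0.0, -10.9],[17.9, 7.9, 0.0, -14.9],[22.6, 9.1, 0.0, -18.9],[27.4, 10.1, 0.0, -22.9],[32.2, 10.7, 0.0, -26.9],[37.1, 10.9, 0.0, -30.9],[42.0, 10.8, 0.0, -34.9],
```

Call:
carry_out:
  rows:
    - [4.4,2.2,0,-3.6]
    - [8.7,4.4,0,-7.3]
    - [13.2,6.3,0,-10.9]
    - [17.9,7.9,0,-14.9]
    - [22.6,9.1,0,-18.9]
    - [27.4,10.1,0,-22.9]
    - [32.2,10.7,0,-26.9]
    - [37.1,10.9,0,-30.9]
    - [42,10.8,0,-34.9]

```text
time: 8.03
tool_pos: [562.5, 82.3, 288.9]
tcp_rot: [2.763, 1.562, 2.705]
contact_force: [-4.8, 1.4, 1.7]
grip_width: 24.5
```

```bash
python3 -c "
from h import *
arc(36,9)"
```

```text
t 8.03 pos [562.5  82.3 288.9] jaw -3.3 F [-4.85  1.44  1.69] M [ 0.18  0.96 -0.  ] w 24.5 q [0.01 0.39 1.28 0.   1.48 0.07]
r 70.3 ang 87.6 F along motion -4.91 radial out 1.23
jaw error 0.9
[4.9, -0.7, 0.0, -3.7],[9.7, -1.4, 0.0, -7.4],[14.5, -2.5, 0.0, -11.1],[19.1, -3.9, 0.0, -15.1],[23.7, -5.6, 0.0, -19.1],[28.2, -7.6, 0.0, -23.1],[32.5, -9.9, 0.0, -27.1],[36.6, -12.5, 0.0, -31.1],[40.5, -15.4, 0.0, -35.1],
```

Call:
carry_out:
  rows:
    - [4.9,-0.7,0,-3.7]
    - [9.7,-1.4,0,-7.4]
    - [14.5,-2.5,0,-11.1]
    - [19.1,-3.9,0,-15.1]
    - [23.7,-5.6,0,-19.1]
    - [28.2,-7.6,0,-23.1]
    - [32.5,-9.9,0,-27.1]
    - [36.6,-12.5,0,-31.1]
    - [40.5,-15.4,0,-35.1]

```text
time: 8.78
tool_pos: [602.2, 67.8, 288.9]
tcp_rot: [2.881, 1.559, 2.208]
contact_force: [-5.5, 3.9, 2.7]
grip_width: 24.1
```

```bash
python3 -c "
from h import *
arc(36,9)"
```

```text
t 8.78 pos [602.2  67.8 288.9] jaw -38.6 F [-5.51  3.94  2.72] M [ 0.68  1.06 -0.06] w 24.1 q [-0.02  0.46  1.16  0.01  1.52  0.65]
r 70.3 ang 52.6 F along motion -6.76 radial out -0.21
jaw error 1.2
[3.6, -3.3, 0.0, -3.6],[7.2, -6.7, 0.0, -7.2],[10.5, -10.3, 0.0, -10.8],[13.5, -14.1, 0.0, -14.8],[16.3, -18.1, 0.0, -18.8],[18.8, -22.3, 0.0, -22.8],[21.0, -26.7, 0.0, -26.8],[22.9, -31.2, 0.0, -30.8],[24.4, -35.8, 0.0, -34.8],
```

Call:
carry_out:
  rows:
    - [3.6,-3.3,0,-3.6]
    - [7.2,-6.7,0,-7.2]
    - [10.5,-10.3,0,-10.8]

```text
time: 9.03
tool_pos: [611.6, 59.2, 288.9]
tcp_rot: [2.973, 1.555, 2.11]
contact_force: [-5.8, 7.2, 2.3]
grip_width: 24.2
```

```bash
python3 -c "
from h import *
arc(12,3)"
```

```text
t 9.03 pos [611.6  59.2 288.9] jaw -49.5 F [-5.8   7.19  2.29] M [ 1.12  1.22 -0.03] w 24.2 q [-0.03  0.48  1.14  0.01  1.53  0.83]
r 70.3 ang 42.2 F along motion -9.22 radial out 0.53
jaw error 1.7
[2.9, -3.9, 0.0, -3.4],[5.8, -7.9, 0.0, -6.9],[8.4, -12.0, 0.0, -10.3],
```

Contact is confirmed: the handle force is 4.3 N above free running and rising at the expected rate. I'll add a few more degrees, then hold.

Call:
carry_out:
  rows:
    - [2.9,-3.9,0,-3.4]
    - [4.2,-6,0,-5.2]
    - [4.2,-6,0,-5.2]
    - [4.2,-6,0,-5.2]
    - [4.2,-6,0,-5.2]

```text
time: 9.45
tool_pos: [615.1, 55.0, 289.0]
tcp_rot: [2.988, 1.552, 2.035]
contact_force: [-3.1, 5.4, 1.5]
grip_width: 24.3
```

```bash
python3 - <<'E'
from h import *
arc(0,1)
a=crop("scene",[590,15,170],35,"",8)
cv2.imwrite("pics/c4.png",a)
E
```

```text
t 9.45 pos [615.1  55.  289. ] jaw -54.6 F [-3.15  5.39  1.48] M [ 0.93  0.78 -0.03] w 24.3 q [-0.04  0.49  1.12  0.02  1.54  0.91]
r 70.2 ang 37.7 F along motion -6.19 radial out 0.81
jaw error 2.3
[-0.2, -0.1, 0.0, 0.8],
scene x0,y0,s 249 172 8
```

View pics/c4.png

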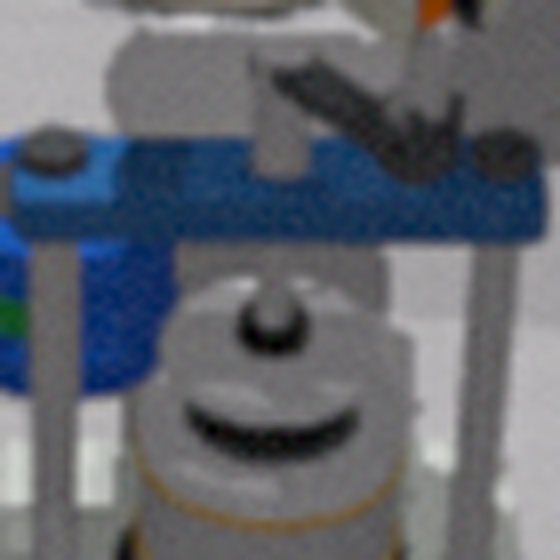

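The black foot rests on the lid at about (272,435) in the crop. I estimate roughly 95 N. I'll relax and regrasp first, then fold.

Call:
carry_out:
  rows:
    - [0,0,0,0]
    - [0,0,0,0]
    - [0,0,0,2]
  hand: 40

```text
time: 9.75
tool_pos: [615.4, 54.6, 289.1]
tcp_rot: [2.962, 1.553, 2.044]
contact_force: [0.3, 0.2, 1.0]
grip_width: 38.4
```

Call:
carry_out:
  rows:
    - [0,0,0,0]
    - [0,0,0,0]
    - [0,0,0,0]
    - [0,0,0,0]
    - [0,0,0,0]
  hand: 18

```text
time: 10.17
tool_pos: [615.0, 55.2, 289.3]
tcp_rot: [2.969, 1.552, 2.052]
contact_force: [-3.8, 3.7, 1.6]
grip_width: 24.3
```

```bash
python3 -c "
from h import *
arc(0,1)"
```

```text
t 10.17 pos [615.   55.2 289.3] jaw -52.6 F [-3.78  3.67  1.59] M [ 0.46  0.68 -0.01] w 24.3 q [-0.04  0.49  1.12  0.02  1.54  0.87]
r 70.4 ang 37.9 F along motion -5.22 radial out -0.73
jaw error 0.5
[-0.3, -0.2, 0.0, 0.2],
```

Call:
carry_out:
  rows:
    - [-3.5,-2.7,0,0]
    - [-7,-5.4,-1,0]
    - [-13.5,-10.5,-3,0]
    - [-19.8,-15.3,-6.7,0]
    - [-24.4,-18.8,-10.6,0]
    - [-28,-21.7,-14.6,0]
    - [-31.6,-24.4,-20,0]
    - [-34.2,-26.5,-25,0]
    - [-36.7,-28.4,-31.3,0]
    - [-38.2,-29.6,-37,0]
    - [-39.2,-30.3,-43,0]
    - [-39.5,-30.6,-48,0]
    - [-39.5,-30.6,-49,0]
    - [-39.5,-30.6,-49,0]

```text
time: 11.33
tool_pos: [574.9, 24.6, 239.9]
tcp_rot: [3.041, 1.551, 2.123]
contact_force: [-4.3, 3.9, 1.2]
grip_width: 24.3
```

```bash
python3 -c "
from h import *
st()"
```

```text
t 11.33 pos [574.9  24.6 239.9] jaw -52.6 F [-4.34  3.88  1.15] M [ 0.63  0.65 -0.05] w 24.3 q [-0.1   0.43  1.35  0.02  1.37  0.82]
```

Call:
carry_out:
  rows:
    - [0,0,0,0]
    - [0,0,0,0]
    - [0,0,0,0]
    - [0,0,0,0]
    - [0,0,30,0]
    - [0,0,60,0]
    - [0,0,100,0]
    - [0,0,130,0]
    - [-30,40,130,0]
    - [-60,80,130,0]
    - [-90,120,130,0]
    - [-120,160,130,0]
    - [-140,200,130,0]
    - [-160,240,130,0]
    - [-160,260,130,0]
    - [-160,260,130,0]
  hand: 56

```text
time: 12.67
tool_pos: [412.8, 288.2, 370.5]
tcp_rot: [2.96, 1.55, 2.046]
contact_force: [-0.1, 0.3, -0.1]
grip_width: 55.9
```

```bash
python3 - <<'E'
from h import *
st()
a=crop("scene",[575,15,190],42,"",9);b=crop("top",[575,15,250],35,"",9)
cv2.imwrite("pics/c5.png",np.hstack([cv2.resize(a,(400,400)),cv2.resize(b,(400,400))]))
orange("top",260);orange("scene",260)
E
```

```text
t 12.67 pos [412.8 288.2 370.5] jaw -52.4 F [-0.14  0.29 -0.07] M [-0.12  0.13 -0.03] w 55.9 q [0.44 0.23 1.29 0.02 1.62 1.36]
scene x0,y0,s 242 156 9
top x0,y0,s 238 177 9
top 56 [269.44642857 211.39285714] [578.2  26.9 260. ]
scene 10 [288.1 178.5] [585.5  21.2 260. ]
```

View pics/c5.png

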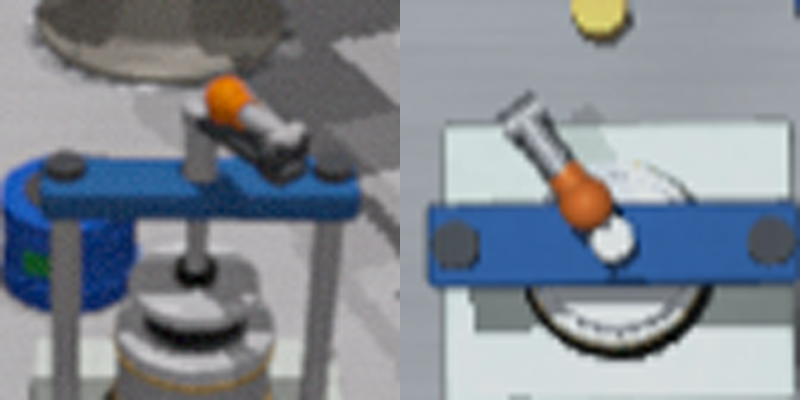

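```bash
python3 - <<'E'
from h import *
for a in(35,38):
  for f in(0,.2):
    r=70-50*np.cos(f);p=[559.5+r*np.cos(np.radians(a)),12+r*np.sin(np.radians(a)),260+50*np.sin(f)]
    print(a,f,proj("scene",p),proj("top",p))
im=cv2.cvtColor(capture("scene"),cv2.COLOR_RGB2HSV)[165:190,275:305]
m=cv2.inRange(im,(3,150,90),(18,255,255));M=cv2.moments(m,True);print(M["m00"],M["m10"]/M["m00"]+275,M["m01"]/M["m00"]+165)
E
```

```text
35 0 [288.8360322  176.66795649] [270.7145896 212.2570203]
35 0.2 [289.23323997 173.57485841] [270.40824973 211.66883296]
38 0 [289.14412099 176.55507542] [270.39978026 212.48286703]
38 0.2 [289.5583428 173.457227 ] [270.07494939 211.90790617]
70.0 289.2285714285714 176.62857142857143
```

The knob sits where a fully folded handle would put it: measured (289.2, 176.6), expected (289.1, 176.6). I'm handing in.

```bash
python3 -c "
from plant import *
print(close_job())"
```

```text
the job is handed in; nothing more can be done
None
```

The sieve stack is clamped, the handle is folded back onto the crank arm, and I handed the job in at about 13 s of the 72 s limit. No verdict was reported.

- **Cranking:** I swung the handle upright and turned the crank about 173° clockwise. The handle force rose from about 5 N running free to 9.2 N, at the rate expected once the foot is on the lid. I then added about 4.5° more.
- **Clamp force:** I estimate about 95 N at that point. This comes from the handle force and crank angle, not a direct reading. I did not measure it again after letting go.
- **Last checks:** The knob is within 0.1 px of where a fully folded handle would put it. The force reading is near zero with the gripper clear of everything. In the last picture the foot rests on the lid and the stack looks upright and in place, but I judged its position by eye.
- **Disagreement:** Reading the arm's angle from the top view gives about 182° of turn, against 173° from the tool positions. I put this down to pixel reading, and it shows no sign of the crank running back.

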